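Load the red board on the test fixture's pins

ROBOT

A 6-joint arm with a two-finger parallel gripper is mounted at the origin on the work surface. World frame = base frame: x ahead of the robot, y to its left, z up, the work surface at z = 0. Lengths are in mm, angles in degrees, forces in N, time in s.
With the tool pointing down it reaches from about 325 to 925 mm from the base axis. Payload 3.1 kg.
Tool frame: the origin (TCP) lies at the very end of the fingers, on their centre line; the grasp point (between the pads) lies grasp_offset behind it (grasp_offset is the distance from the TCP to the grasp point, in mm); z points along the fingers, y is the line along which they close (so a half turn about z gives the same grasp; the last joint's range is limited). The gripper opens to 85 mm and grips with 20 to 120 N. Pads are 22 mm wide; open, the fingers measure 114 mm over their backs; the gripper's body (76 mm by 85 mm) begins 54 mm behind the grasp point. The pads swing forward as they close: fully open they stand 13 mm farther back than shut.
Start: joints at [-77.475, 12.427, 92.441, -0, 75.132, -6.429], TCP at [203.021, -591.119, 231.3] pointing down, gripper open.
Joint ranges: [-157.48, 157.48], [-44.54, 120.13], [17.64, 146.25], [-64.5, 244.5], [7.68, 150.69], [-147.95, 147.95]. Speed limits (degrees/s): [159.86, 159.86, 180, 180, 180, 180].

INTERFACE

Orientations are given as [roll, pitch, yaw] about the fixed x, y, z axes, in that order (R = Rz(yaw) Ry(pitch) Rx(roll)).
In Python, from station import * gives the robot as it stands. Calls block until the motion is done:
- goto(position, orientation): joint-space move of the TCP to a pose.
- move_l(position, attitude=None, speed=150): straight line of the TCP; attitude=None keeps the orientation; speed is the mean speed in mm/s.
- move_j(angles): joint-space move.
- grip(opening, squeeze=None): finger opening in mm; squeeze is the grip in N (None keeps the last); returns when the fingers have stopped.
- wait(seconds).
- solve_ik(position, orientation): joint angles nearest the present ones, or None.
- get_obs(): the state.
- get_image(name): name is "side" or "top" or "wrist"; returns the picture (480x640x3 uint8, red, green, blue); there is no depth.
- get_calibration(name): a dict with "fx", "fy", "cx", "cy" (pixels), "R" (3x3) and "t" (3): a world point X has camera coordinates R X + t; the wrist camera has in their place "mount" (4x4, takes a point from camera to tool coordinates, whose origin is the TCP and whose axes are the flange's). Camera axes: x right, y down, z forward; pixel columns grow to the right and rows downward; lengths in mm; the calibration is good to about 2 mm. A picture is of the moment at which its call begins: read the wrist's pose just before it. get_calibration takes no time and is no camera call.
A pose or a line that the arm cannot do raises Unreachable and nothing moves.
- sign_off(): hands the job in; it is judged then, once.
Trained networks look in the newest picture that a camera, given by its name, has taken for a name from the list of things; names that differ only in an ending like _2 or _b are one class to them, and where a whole thing is asked for, a point or a joint stands for the part that bears it (a point fixed in the world has none). Each returns a list of dicts, best first, with "score" (0 to 1); they miss things now and then, are a little off and sometimes report something else, mostly with a low value. They report only what shows in the picture. A call takes as long as a camera call. They do not tell look-alikes from the thing itself.
- spot_in(name, camera): "extent" ([centre column, centre row, width, height] in pixels, round what is visible of it).
- regions_of(name, camera): "region" (480x640 bool, what is visible of it) and "extent" ([centre column, centre row, width, height] in pixels, round what is visible of it).
The state is a dict: "t": time; "joint_pos": joint angles; "qvel": joint speeds; "effort": joint torques, N m; "tcp_pos": TCP position; "ee_rot": TCP orientation; "wrist_force": force on the tool from outside, world axes, zero at the start; "moment": the same for the moment, N m; "grip_width": finger opening in mm; "grip_force": force on a finger pad.
Only numpy, scipy, OpenCV 4.12 (cv2) and the standard library are available. Lean on these libraries where they do the work, as an engineer would, in place of code of your own. Each camera call takes 0.05 s, during which the arm holds its last target. There are 200 camera calls.

TASK

Pick up the carrier with the red circuit board and thread it over the two brass pins of the blue test fixture, one pin through each of its two holes, until it lies flat on the fixture; either way round will do. Lower it into place rather than dropping it, let go, and leave the carrier with the green board and the solder spool where they are.

Things in the scene. Friction and masses are not known exactly. Their poses are not given: they have to be found in the camera images.
- carrier_red: Loose aluminium plate 140 x 70 mm (x, y), 6 thick, 0.15-0.31 kg. Through holes, diameter 26, at x = -45 and +45, y = 0. Between them a red circuit board, 56 x 60, its face 8 mm above the underside. Grip: black finned heat sink at the very centre, 40 long (x), 24 wide (y), top 38 above the underside; pinch across y from above, tips above the board. Origin: centre of underside, z up.
- carrier_green: A carrier of the same shape and size with a green circuit board: a bystander, to be left alone. Origin: centre of the underside; axes as for the red one.
- fixture: Fixed blue block 170 x 100 mm (x, y), 18 high, flat top, on the table. Two upright brass pins, diameter 10, at x = -45 and +45, y = 0, stand 30 mm above its top (tips 48 above the table); the last 8 mm taper to diameter 4. A loaded carrier lies on the flat top, its underside 18 above this origin, its long axis along x. Origin: centre of the underside, z up.
- spool: Solder spool with yellow flanges, standing loose beyond the work, 48 mm in diameter and 44 mm high: a bystander. Origin: centre of the underside.
Not all that is in view belongs to the job. What is shaped like the carrier_red but pink or purple is not meant.

How it is judged (in metres and radians):
At the end, for the whole second after the job is handed in: Red carrier flat (within 4 degrees) on the fixture's top (within 4 mm), a pin through each hole: centre within 13 mm of the fixture's, long axes within 14 degrees, either way round; released, at rest. Green carrier and spool within 30 mm of their starts (horizontal distance between carrier_red and fixture below 0.013 m and angle between the x axis of carrier_red and the x axis of fixture, either way round below 0.25 rad and z of carrier_red in the frame of fixture between 0.014 and 0.022 m and angle between carrier_red's own z axis and vertical below 0.07 rad and linear speed of carrier_red below 0.02 m/s and distance of each of carrier_green, spool from where it was at the start of the episode below 0.03 m); the robot touches nothing.
It fails at once if the red carrier is dropped: it falls free by more than about 18 mm (linear speed of carrier_red above 0.6 m/s and contact force between the fingers and carrier_red below 0.1 N).
It fails at once if the green carrier is moved by more than 30 mm (distance of carrier_green from where it was at the start of the episode above 0.03 m).
It fails at once if the solder spool is moved by more than 30 mm (distance of spool from where it was at the start of the episode above 0.03 m).
It also fails if it takes over 42 s, if anything falls off the work surface, if the arm or the gripper's body presses on something with over 40 N, if the wrist force passes 120 N, or if a joint passes its speed limit or range.

## Working session

There is one attempt and no reset: what is moved stays moved. The work goes in short steps, each a Python script; the robot and the scene stay as the last script left them, time stands still between calls to the robot, and variables do not carry over. Pictures are saved under pics/ and viewed, at most 10 in all, crops included, and the job is handed in when it is done.

```bash
mkdir -p pics; ls
python3 - <<'E'
from station import *
import cv2, numpy as np
o=get_obs(); print(o)
ims=[]
for c in ["side","top"]:
    im=get_image(c); cv2.imwrite(f"pics/{c}0.png",im[:,:,::-1])
    np.set_printoptions(precision=3,suppress=True)
    print(c,get_calibration(c))
    for n in ["carrier_red","carrier_green","fixture","spool"]:
        print(n,[(round(d["score"],2),np.round(d["extent"]).tolist()) for d in spot_in(n,c)])
print(get_calibration("wrist"))
E
```

```text
pics
{'t': 0.0, 'joint_pos': array([-7.74737383e+01,  1.24774836e+01,  9.25279669e+01,  5.02008183e-04,
        7.51320278e+01, -6.42757271e+00]), 'qvel': array([ 0.04260326,  0.06994808,  0.00884861,  0.04046416, -0.05154618,
       -0.00214398]), 'effort': array([ 7.65270215e-04, -3.96843195e+01, -3.03852296e+01, -9.78343269e-05,
        9.69069544e-03, -8.59948528e-06]), 'tcp_pos': array([ 202.86109532, -590.30603735,  229.96507609]), 'ee_rot': array([-1.79863440e+02, -1.58721345e-02,  1.89536861e+01]), 'wrist_force': array([-1.29491185,  0.61607122,  0.7687772 ]), 'moment': array([-0.04858894, -0.05631965, -0.06137213]), 'grip_force': 0.0, 'grip_width': 85.50296875319198}
side {'fx': 517.5165264852047, 'fy': 517.5165264852047, 'cx': 325.5421879417218, 'cy': 247.2952716112887, 'R': array([[-0.978, -0.209,  0.019],
       [-0.138,  0.572, -0.809],
       [ 0.158, -0.793, -0.588]]), 't': array([621.992,  65.981, 989.326])}
carrier_red [(0.9, [226.0, 313.0, 47.0, 60.0]), (0.76, [344.0, 305.0, 78.0, 32.0]), (0.6, [344.0, 388.0, 103.0, 72.0])]
carrier_green [(0.59, [366.0, 192.0, 67.0,
[... 260 characters left out ...]
0.001, -0.089],
       [ 0.089, -0.005, -0.996]]), 't': array([ 66.441, 609.068, 802.949])}
carrier_red [(0.96, [134.0, 276.0, 74.0, 96.0]), (0.94, [231.0, 255.0, 54.0, 90.0]), (0.79, [194.0, 146.0, 83.0, 58.0])]
carrier_green [(0.73, [472.0, 243.0, 75.0, 88.0]), (0.33, [320.0, 136.0, 29.0, 34.0])]
fixture [(0.91, [361.0, 263.0, 102.0, 117.0])]
spool [(0.56, [321.0, 136.0, 29.0, 32.0])]
{'fx': 373.70761038120656, 'fy': 373.70761038120656, 'cx': 312.4200056732215, 'cy': 233.78913237475564, 'mount': array([[  -0.   ,   -0.946,   -0.323,   83.075],
       [   1.   ,   -0.   ,   -0.   ,    1.219],
       [  -0.   ,   -0.323,    0.946, -142.583],
       [   0.   ,    0.   ,    0.   ,    1.   ]])}
```

View pics/top0.png

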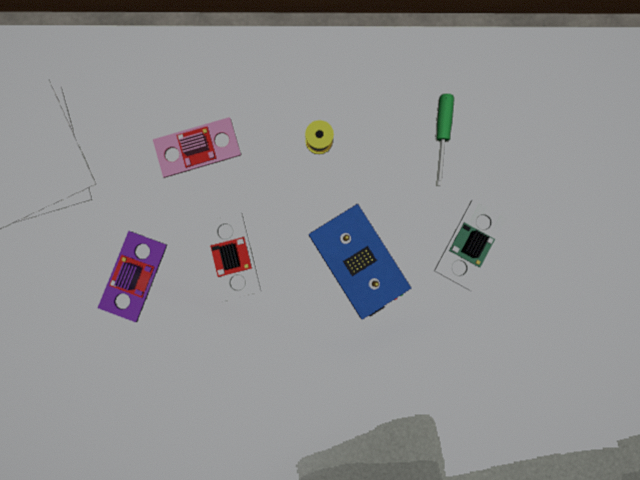

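View pics/side0.png

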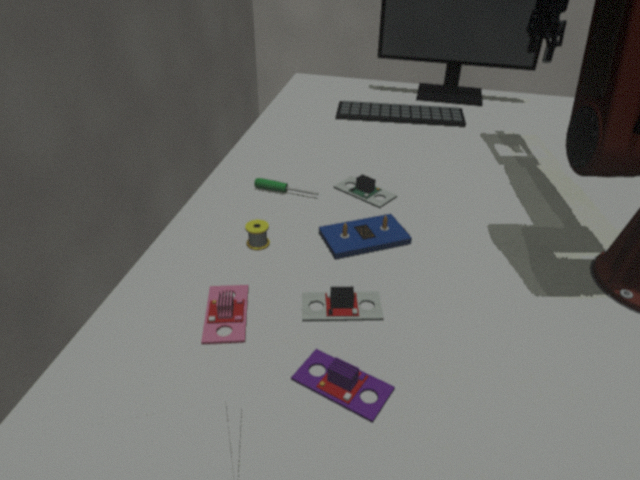

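Top picture candidates for the carrier: purple plate (134,276), pink plate (194,146) and aluminium plate with red board (231,257). I choose the last; it's at (342,305) in the side picture. The green carrier is at (472,243), the fixture at (361,263) with pins near (346,238) and (375,284), and the spool at (320,136).

```bash
cat > h.py <<'E'
from station import *
import cv2, numpy as np
from scipy.spatial.transform import Rotation as Ro
from scipy.optimize import least_squares
np.set_printoptions(precision=1,suppress=True)
def view(name,obs=None):
    c=get_calibration(name)
    K=np.array([[c["fx"],0,c["cx"]],[0,c["fy"],c["cy"]],[0,0,1]])
    if name=="wrist":
        T=np.eye(4); T[:3,:3]=Ro.from_euler("xyz",obs["ee_rot"],degrees=True).as_matrix(); T[:3,3]=obs["tcp_pos"]
        W=np.linalg.inv(T@c["mount"]); return K,W[:3,:3],W[:3,3]
    return K,np.array(c["R"]),np.array(c["t"])
def proj(v,X):
    K,R,t=v; p=(np.atleast_2d(X)@R.T+t)@K.T; return p[:,:2]/p[:,2:]
def tri(v1,p1,v2,p2):
    P=[v[0]@np.c_[v[1],v[2]] for v in (v1,v2)]
    X=cv2.triangulatePoints(P[0],P[1],np.float64(p1).reshape(2,1),np.float64(p2).reshape(2,1))
    X=X[:3,0]/X[3,0]
    e=max(np.linalg.norm(proj(v,X)[0]-p) for v,p in ((v1,p1),(v2,p2)))
    return X,e
def onplane(v,p,z):
    K,R,t=v; d=R.T@np.linalg.inv(K)@np.array([p[0],p[1],1]); c=-R.T@t
    return c+d*(z-c[2])/d[2]
def shot(fn=None):
    o=get_obs(); im=get_image("wrist")
    if fn: cv2.imwrite("pics/"+fn,np.ascontiguousarray(im[:,:,::-1]))
    return view("wrist",o),im
E
python3 - <<'E'
from h import *
t,s=view("top"),view("side")
for n,a,b in [("sinktop",(231,256),(342,294)),("pinA",(346,238),(345,226)),("pinB",(375,283),(386,217)),("holeA",(225,231),(317,306)),("holeB",(238,283),(368,306)),("green",(474,243),(366,182)),("spool top",(320,134),(258,226))]:
    X,e=tri(t,a,s,b); print(n,X,e)
E
```

```text
sinktop [564.  200.6  26.1] 0.23248340151708038
pinA [593.7   9.8  40.5] 0.48860856676910375
pinB [518.  -36.7  45. ] 0.8912301814194719
holeA [606.5 215.2   2.1] 0.5640474071390078
holeB [518.2 192.   -0.1] 0.11701034470596378
green [ 583.9 -205.    28.6] 0.9762053695819006
spool top [766.3  52.2  41. ] 0.6537154041086694
```

Run:
```python
from h import *
yaw=14.7; c=np.array([562.5,203.6,0]); a=np.array([np.cos(np.radians(yaw)),np.sin(np.radians(yaw)),0])
q=solve_ik((c-25*a+[0,0,190]).tolist(),[180,0,yaw]); print(q)
import pickle; D=[]
for i,k in enumerate((-25,45)):
    p=(c+k*a+[0,0,190]).tolist()
    (goto if i==0 else (lambda p,o:move_l(p)))(p,[180,0,yaw]); wait(.3)
    v,im=shot(f"r{i}.png"); D.append((v,im))
    print([(round(d["score"],2),np.round(d["extent"])) for d in regions_of("carrier_red","wrist")], get_obs()["t"],get_obs()["tcp_pos"])
pickle.dump(D,open("red.pkl","wb"))
a=[cv2.resize(d[1][:,:,::-1],(400,300)) for d in D]; cv2.imwrite("pics/rboth.png",np.hstack(a))
```

```text
[ 13.1   8.4 101.7  -0.   69.9  88.4]
[(0.97, array([120., 155., 139., 179.])), (0.58, array([313., 170.,  82., 160.]))] 3.9083 [538.4 197.1 190. ]
[(0.88, array([132., 232., 133., 157.])), (0.69, array([299.,  31., 187.,  55.])), (0.61, array([313., 244.,  80., 140.]))] 4.925 [605.7 214.9 190.2]
```

View pics/rboth.png

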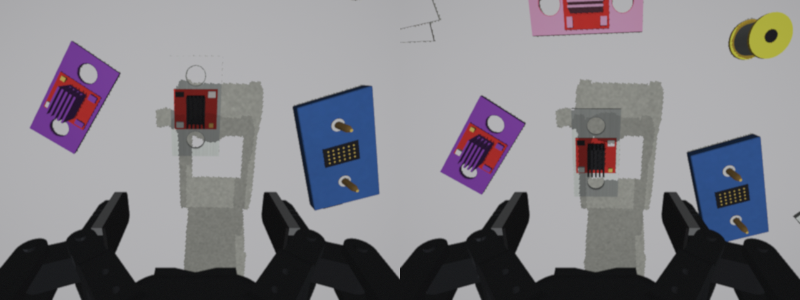

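The aluminium plate with the red board is at full-resolution (313,170) in view 0 and (313,244) in view 1. Its holes are above and below the board, so the choice is confirmed. The purple look-alike is on the left and the pink one at the top. The fixture, with both pins, is on the right.

Run:
```python
from h import *
import pickle
D=pickle.load(open("red.pkl","rb"))
boxes=[];pins=[]
for i,(v,im) in enumerate(D):
    hsv=cv2.cvtColor(im,cv2.COLOR_RGB2HSV); h,s,vv=cv2.split(hsv)
    m=(((h<8)|(h>172))&(s>140)&(vv>60)).astype(np.uint8); m[:,:265]=0; m[:,365:]=0; m[:100]=0
    m=cv2.morphologyEx(m,cv2.MORPH_OPEN,np.ones((3,3)))
    r=cv2.minAreaRect(cv2.findNonZero(m)); b=cv2.boxPoints(r); b=b[np.argsort(np.arctan2(*(b-b.mean(0)).T[::-1]))]; boxes.append(b)
    k=((h>8)&(h<24)&(s>90)&(vv>50)).astype(np.uint8); k[:,:440]=0; k[:120]=0
    n,l,st,ce=cv2.connectedComponentsWithStats(k)
    print([(st[j].tolist(),ce[j]) for j in range(1,n) if st[j][4]>12])
    print(r)
X=[tri(D[0][0],p,D[1][0],q) for p,q in zip(*boxes)]
for x,e in X: print(x,e)
P=np.array([x for x,e in X]); print(P.mean(0))
for i in (0,1):
    Q=np.array([onplane(D[i][0],p,8) for p in boxes[i]]); print("plane",Q.mean(0),np.linalg.norm(Q-np.roll(Q,1,0),axis=1),[np.degrees(np.arctan2(*(Q[j]-Q[j-1])[1::-1])) for j in range(4)])
im=D[0][1]; a=cv2.resize(im[70:270,230:390,::-1],None,fx=3,fy=3,interpolation=2)
b=cv2.resize(im[120:340,460:610,::-1],None,fx=600/220,fy=600/220,interpolation=2)[:600]
c=np.zeros((600,800,3),np.uint8); a=cv2.resize(a,(380,475)); c[:475,:380]=a; c[:,390:390+b.shape[1]]=b[:,:410]; cv2.imwrite("pics/crop.png",c)
```

```text
[([537, 196, 27, 15, 235], array([549.9, 203.5])), ([564, 230, 5, 5, 18], array([565.7, 231.9])), ([556, 232, 4, 5, 16], array([557.5, 233.9])), ([547, 234, 5, 5, 19], array([549.2, 236.2])), ([539, 237, 5, 5, 17], array([541. , 238.6])), ([564, 236, 5, 5, 18], array([566.3, 237.9])), ([531, 239, 5, 5, 18], array([532.7, 240.9])), ([556, 238, 5, 5, 19], array([558.2, 240.2])), ([523, 241, 5, 5, 18], array([524.7, 242.9])), ([548, 241, 5, 4, 16], array([549.8, 242.6])), ([540, 243, 4, 5, 16], array([541.4, 244.8])), ([565, 242, 5, 5, 20], array([567. , 243.9])), ([532, 245, 4, 5, 17], array([533.6, 246.9])), ([557, 244, 5, 5, 18], array([558.7, 245.9])), ([524, 247, 4, 5, 17], array([525.6, 248.9])), ([549, 247, 4, 4, 15], array([550.4, 248.4])), ([541, 249, 4, 5, 18], array([542.5, 250.8])), ([566, 248, 4, 5, 17], array([567.6, 249.9])), ([532, 251, 5, 5, 18], array([534.3, 252.9])), ([558, 250, 4, 5, 16], array([559.3, 252.2])), ([525, 253, 4, 5, 16], array([526.5, 255. ])), ([550, 252, 4, 5, 16], array([551.4, 254.1])), ([541, 255, 5, 5, 18], array([543.1, 256.6])), ([533, 257, 5, 
[... 883 characters left out ...]
12, 320, 5, 10, 34], array([513.9, 324.4])), ([534, 350, 23, 23, 203], array([545. , 360.8]))]
((312.9999694824219, 248.0), (61.99999237060547, 53.99999237060547), -0.0)
[583.5 236.7   6.9] 0.18437517054789243
[597.9 181.9   6.7] 0.1253142927104324
[545.4 166.4   5.3] 0.15836186359183366
[530.3 224.5   5.5] 0.2736035146662412
[564.3 202.4   6.1]
plane [564.6 202.5   8. ] [54.1 56.8 54.1 59.9] [np.float64(13.00146972559628), np.float64(-75.34582138492725), np.float64(-163.68419627868178), np.float64(104.65327691415024)]
plane [565.  202.5   8. ] [53.8 56.3 53.8 59.1] [np.float64(13.178563123277932), np.float64(-75.3165531389158), np.float64(-163.7523703849094), np.float64(104.68292932491613)]
```

View pics/crop.png

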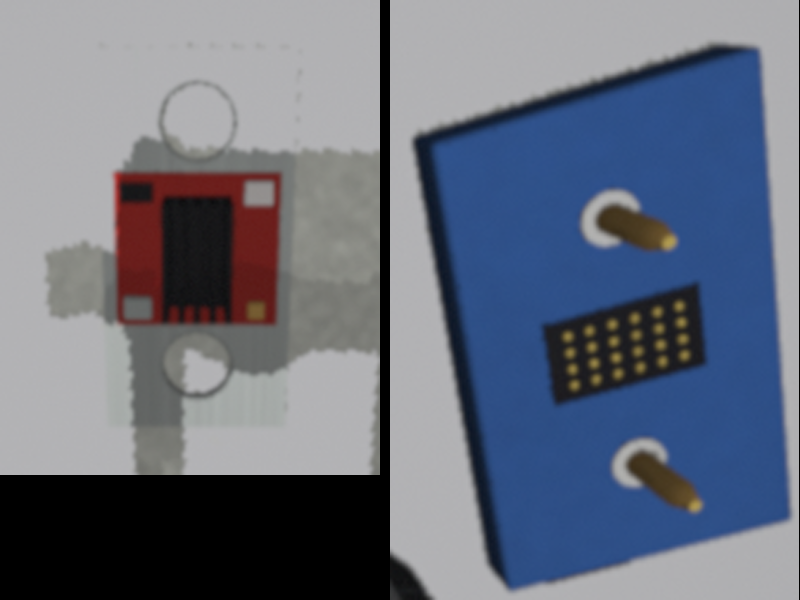

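Run:
```python
from h import *
import pickle, station
print("go",getattr(station,"grasp_offset",None))
D=pickle.load(open("red.pkl","rb")); v,w=D[0][0],D[1][0]
A,e=tri(v,(562.3,208.4),w,(545.3,287.5)); B,f=tri(v,(572.2,305.2),w,(555.5,371)); print(A,e,B,f,np.linalg.norm(A-B))
def rep(n,A,B): d=A-B; print(n,(A+B)/2,np.linalg.norm(d),np.degrees(np.arctan2(d[1],d[0])))
rep("tips",A,B)
rep("tip48",onplane(v,(562.3,208.4),48),onplane(v,(572.2,305.2),48))
rep("tip48w",onplane(w,(545.3,287.5),48),onplane(w,(555.5,371),48))
rep("base18",onplane(v,(538.5,200),18),onplane(v,(551,289.5),18))
rep("holes",onplane(v,(313.4,120.5),6),onplane(v,(313,223.7),6))
t,s=view("top"),view("side")
c=np.array([564.5,202.7,8.]); print(proj(t,c),proj(s,c))
```

```text
go 18.700000000000003
[595.3   6.4  46.7] 0.13161054997329094 [517.7 -43.6  44.3] 0.14805809551031465 92.362922449667
tips [556.5 -18.6  45.5] 92.362922449667 32.8415759638799
tip48 [557.2 -16.5  48. ] 90.20292285316505 32.13181920984875
tip48w [557.8 -16.3  48. ] 89.41112657400264 31.970322575213284
base18 [556.6 -15.9  18. ] 90.56532180137381 32.996546950711455
holes [564.8 201.9   6. ] 90.41303711573701 14.471240222728808
[[231.4 255.9]] [[341.3 302.5]]
```

Run:
```python
from h import *
c=[564.7,202.2]; yaw=14.5
goto(c+[90],[180,0,yaw]); move_l(c+[13.5],speed=80); o=get_obs(); print(o["tcp_pos"],o["wrist_force"])
grip(0,60); o=get_obs(); print(o["grip_width"],o["grip_force"],o["tcp_pos"],o["wrist_force"])
move_l(c+[93.5],speed=80); o=get_obs(); print(o["t"],o["grip_width"],o["grip_force"],o["tcp_pos"],o["wrist_force"],o["moment"])
v,im=shot("held.png")
```

```text
[565.4 202.4  14.1] [-0.5  0.  -0.5]
23.2281104413526 61.02478623390198 [565.2 202.4  14. ] [0.6 0.2 1.7]
8.2917 22.870214686034448 60.49097299575806 [564.  202.   92.7] [ 0.4 -0.4 -2.2] [-0.   0.1  0. ]
```

View pics/held.png

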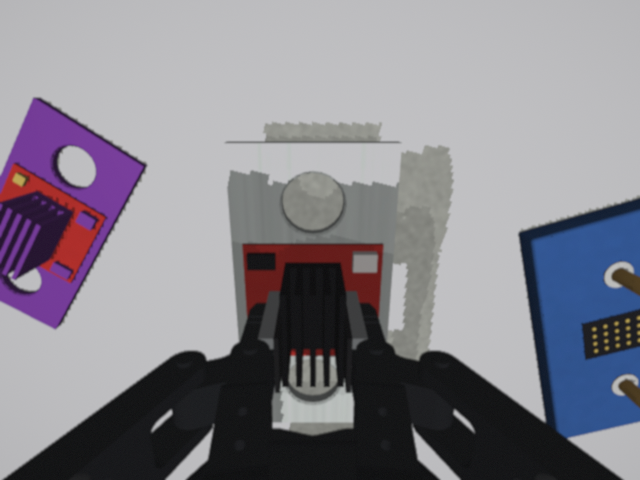

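The red carrier is held, level and square. Its far edge is at row 142 and the far hole at (313,202). Next I move over the fixture and check the hole against the pin.

Run:
```python
from h import *
v=view("wrist",get_obs()); o=get_obs()
h=onplane(v,(313,202),84.7); R=Ro.from_euler("xyz",o["ee_rot"],degrees=True)
print("hole in tool",R.inv().apply(h-o["tcp_pos"]), o["ee_rot"])
goto([557.2,-16.3,93.5],[180,0,32.2]); wait(.3)
o=get_obs(); print(o["t"],o["tcp_pos"],o["ee_rot"],o["grip_width"])
move_l([557.2,-16.3,72]); wait(.2)
v,im=shot("above.png"); o=get_obs(); print(o["t"],o["tcp_pos"],o["wrist_force"])
R=Ro.from_euler("xyz",o["ee_rot"],degrees=True)
for sx in (45,):
    print("expected pin tip px",proj(v,[557.2+45*np.cos(np.radians(32.2)),-16.3+45*np.sin(np.radians(32.2)),48]))
```

```text
hole in tool [45.8  1.5  7.8] [-180.     0.1   14.5]
9.5167 [557.4 -15.2  93.5] [-180.    -0.    32.3] 22.983265901691848
10.0583 [557.9 -16.4  72.9] [ 0.1  0.4 -0.9]
expected pin tip px [[309. 195.]]
```

View pics/above.png

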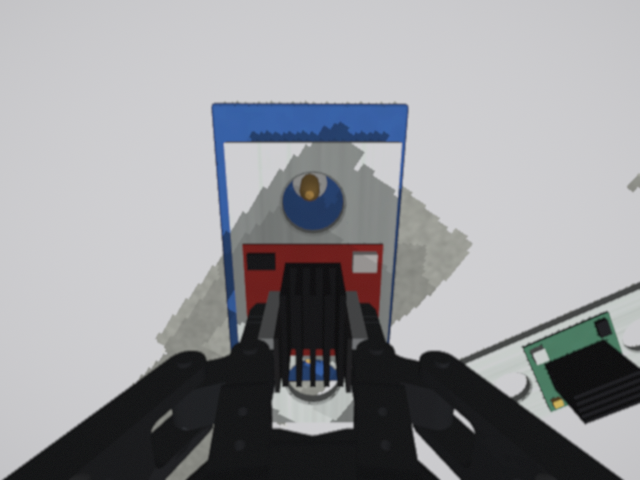

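The pin tip shows at (310,196), against a prediction of (309,195), and sits inside the far hole. The hole axis is within about 1 mm of it, so I lower.

Run:
```python
from h import *
for z in (50,40,35,33,32,31):
    move_l([557.0,-16.6,z],speed=40); o=get_obs(); print(z,o["t"],o["tcp_pos"],o["wrist_force"])
    if abs(o["wrist_force"][2])>8 or np.linalg.norm(o["wrist_force"][:2])>10: break
shot("low.png")
```

```text
50 10.7583 [557.  -16.6  49.8] [-0.8 -0.9 -2.1]
40 11.1583 [556.5 -16.5  39.5] [-0.2 -0.1 -3.3]
35 11.4333 [556.6 -16.5  34.6] [-0.5 -1.1 -3.4]
33 11.6833 [556.9 -16.6  32.9] [ 0.7 -0.  -2.3]
32 11.9333 [557.  -16.6  32. ] [-0.   0.8 -2.6]
31 12.1833 [557.1 -16.6  31.9] [-3. -0.  7.]
```

View pics/low.png

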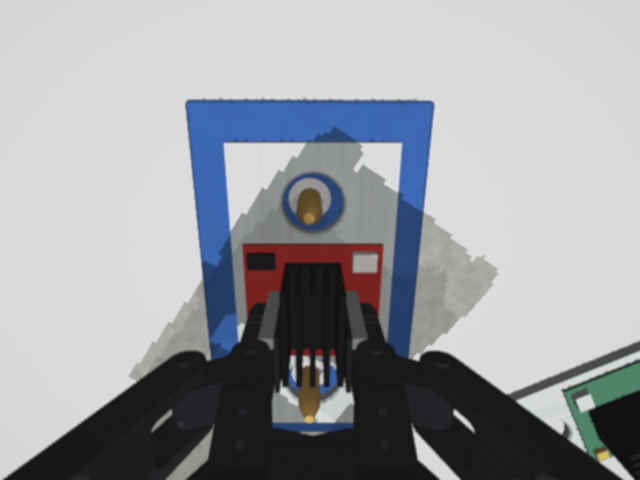

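Contact is at the expected height, and both pins are through: tips at (309,217) and (309,418). Next I release, retreat and verify.

Run:
```python
from h import *
grip(60); o=get_obs(); print(o["grip_width"],o["grip_force"],o["tcp_pos"])
move_l([557,-16.6,190],speed=120); wait(.3); shot()
goto([450,-250,300],[180,0,32.2]); wait(.3)
a=get_image("side"); b=get_image("top"); print(get_obs()["t"])
x=cv2.resize(a[130:270,230:430,::-1],(400,280),interpolation=2); y=cv2.resize(b[110:320,200:500,::-1],(400,280),interpolation=2)
cv2.imwrite("pics/fin.png",np.hstack([x,y]))
```

```text
60.20852692055334 0.0 [557.1 -16.6  30.9]
15.9833
```

View pics/fin.png

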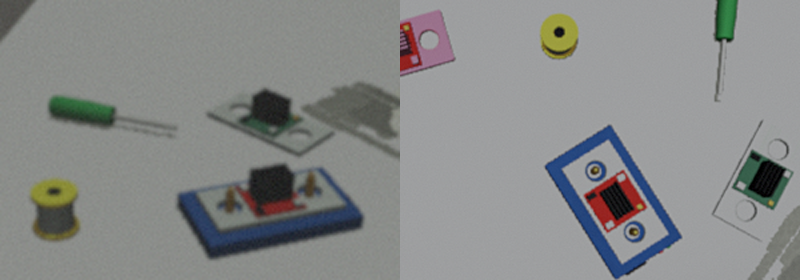

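The carrier lies flat and centred on the fixture with both pins through its holes (right crop, (595,171) and (634,231)). The spool and green carrier have not moved.

```bash
python3 -c "
from station import *
print(sign_off())"
```

```text
the job is handed in; nothing more can be done
None
```

The red carrier is lying flat on the fixture with a pin through each hole and the gripper clear; the green carrier and spool look unmoved in the final pictures, and the job was handed in just after 16 s on the robot's clock (no verdict returned).

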